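# Seat the mill's T-key in its hidden hex socket and park it in the clip

## Task

The T-handled hex key of the kitchen mill stands loose in the well on top of the mill and has not found the hidden hex socket of the lock screw below. Without lifting it out of the well, turn it until it drops fully home into the socket, then swing its bar round clockwise (seen from above) past the sprung jaw until it sits in the fork clip on the mill's rim with the jaw closed behind it, and let go. Leave the pasta jar, the pepper and the onion where they are.

Things in the scene. Friction and masses are not known exactly. Their poses are not given: they have to be found in the camera images.
- mill: Hand mill fixed to the worktop: dark wooden box 170 x 160 x 50 mm high, above it a round aluminium head, 130 mm in diameter, flat top 130 mm above the worktop, with an open round well in its middle. Origin on the worktop under the head's centre, z up. A lidded feed hopper, 38 mm radius, 139 mm high, stands at (-56, 96) mm in its frame.
- well (a point): Centre of the well's mouth in the head's top. Well 38.4 mm in diameter; 45 mm down is the rim of the lock screw's hex socket: 33.6 mm across flats, 20 mm deep. The socket's angle is unknown, hidden by the key, and repeats every 60 degrees. The screw turns either way about the well's axis with 0.25 N m of friction and does not rise or sink.
- key: Steel T-handled hex key, 0.4 to 0.6 kg, loose in the well. Origin at the centre of its foot, z up. Hex shank 32 mm across flats up to z = 80 mm, round hub 28 mm in diameter up to 110 mm, T-bar along its x. At the start the foot rests on the socket's rim, 85 mm above the worktop; home it is at 65 mm. It drops by its own weight once within about 5 degrees of the socket's angle; do not press on it.
- key_bar (a point): Middle of the key's T-bar, 95 mm above the foot: 180 mm above the worktop at the start, 160 mm when home. Round bar, 14 mm in diameter, along the key's x, 95 mm to either side, ends alike. The key drops within 50 degrees of turning either way. Then the screw turns with it. Before that, pushed hard or near the hub it may tip and stick: push gently 60 mm or more out.
- clip: Steel fork clip fixed to a collar round the mill's head. Origin on the mill's axis at the worktop, z up; x points from the axis to the clip. The bar is seated when it lies along this x. It enters from the +y side, turning clockwise seen from above, after 75 to 165 degrees from its start; either end may enter. Before it has dropped the bar passes over the clip.
- clip_seat (a point): Where the seated bar's axis lies in the clip, 88 mm from the mill's axis, 160 mm above the worktop. A fixed back prong, 71 to 101 mm from the axis, stops the bar with its face at y = -7.5 mm of the clip. Prong and jaw reach 169 mm above the worktop, on a plate whose top is at 143 mm (x 66 to 124, y -19 to 55 mm of the clip).
- jaw (a joint): Dark steel jaw of the clip, rad: 0 closed, grows as it swings outwards (limit 0.6) about an upright pin at x 114, y 46 mm of the clip. Nose: sloping entry face from (104, 32) to (88, 12) mm, square back at y = 9 mm. The bar's end pushes it aside; it snaps shut behind the bar. Screw and jaw together take 8 to 12 N on the bar 60 mm from the mill's axis.
- pasta_jar: Bystander: glass jar of spaghetti, 84 mm in diameter, 241 mm high, on a chopping board 240 x 200 x 22 mm. Origin at the centre of its underside.
- pepper: Bystander: red bell pepper, 86 mm wide, 95 mm high with its stalk. Origin at the centre of its underside.
- onion: Bystander: onion, 72 mm wide, 72 mm high. Origin at the centre of its underside.
There are look-alikes about, which are no part of the job. Of the things like the key, leave any that is blue, orange or yellow; of the rest the smaller one is meant.

How it is judged:
By the outcome, as a careful person would: the job done as asked, in the order asked, and still so for the second after the job is handed in, with the robot touching nothing.
It also fails if it takes over 54 s, if anything falls off the work surface, if the arm or the gripper's body presses on something with over 40 N, if the wrist force passes 120 N, or if a joint passes its speed limit or range.

## Robot

A 7-joint arm with a two-finger parallel gripper is mounted at the origin on the work surface. World frame = base frame: x ahead of the robot, y to its left, z up, the work surface at z = 0. Lengths are in mm, angles in degrees, forces in N, time in s.
With the tool pointing down it reaches from about 425 to 875 mm from the base axis. Payload 8.4 kg.
Tool frame: the origin (TCP) lies at the very end of the fingers, on their centre line; the grasp point (between the pads) lies 19 mm behind it; z points along the fingers, y is the line along which they close (so a half turn about z gives the same grasp; the last joint's range is limited). The gripper opens to 87 mm and grips with 3 to 60 N. Pads are 19 mm wide; open, the fingers measure 117 mm over their backs; the gripper's body (75 mm by 190 mm) begins 51 mm behind the grasp point.
Start: joints at [-80.054, 19.091, 2.286, 83.961, -0.768, 76.965, -3.352], TCP at [175.131, 625.933, 222.546] pointing down, gripper open.
Joint ranges: [-147.57, 147.57], [-21.85, 119.76], [-74.77, 79.35], [14.55, 137.4], [-85.83, 265.84], [4.83, 119.75], [-152.11, 152.11]. Speed limits (degrees/s): [127.2, 127.2, 159.86, 159.86, 180, 180, 180].

## Interface

Orientations are given as a 3x3 rotation matrix whose columns are the frame's x, y, z axes.
In Python, from station import robot, imaging, order gives the robot as it stands. The module is installed in compiled form; this text tells all that it offers.
- The arm moves only by the tool jog_arm, never from a script. Its argument "motion" is a list of rows, each a list of 2 entries, a list of its own where there are three numbers: the shift along the tool's x, y, z scaled (see below), then the turn about the tool's z scaled (see below). In form: [[[x, y, z], roll], ...]. A call has 1 to 10 rows; each row shifts and turns the commanded pose from where the row before left it, along the tool's axes as they then stand; what a row does not reach is not made up. The controller multiplies each number of a shift by 0.1 m and each number of a turn by 90 degrees. A row lasts 1/10 s, in which the tool goes at most 50 mm and 8.59 degrees, less where a joint would pass 70% of its speed; a pose out of reach is approached as far as the arm can. A call with a number of a shift or a turn outside -1 to 1 is refused whole. A call with a gripper value outside its range is refused whole. "hand" is the finger opening in mm, from 0 to 87, set as the call begins (left out, the last holds). The fingers move at their own pace and stop on an object; "newtons" is the grip in N (left out, the last holds). Time passes only in rows, so rows that do not move let the fingers close. It gives the time, the measured TCP pose, the force, the opening and the grip force at its end, in the units of the state.
- robot.state(): the state, without advancing time (a new reading comes with each control period).
- imaging.grab_frame(name): name is "scene" or "top" or "wrist"; returns (picture, depth): 384x512x3 uint8, red, green, blue; 384x512 float32, mm along the optical axis (not along the pixel's ray), 0 where there is no reading.
- imaging.get_calibration(name): a dict with "mtx" (3x3 intrinsics, pixels), "R" (3x3) and "t" (3): a world point X has camera coordinates R X + t; the wrist camera has in their place "hand_eye" (4x4, takes a point from camera to tool coordinates, whose origin is the TCP and whose axes are the flange's). Camera axes: x right, y down, z forward; pixel columns grow to the right and rows downward; lengths in mm; the calibration is good to about 2 mm. A picture is of the moment at which its call begins: read the wrist's pose just before it. get_calibration takes no time and is no camera call.
- order.sign_off(): hands the job in; it is judged then, once.
The state is a dict: "time_s": time; "q": joint angles; "dq": joint speeds; "joint_torque": joint torques, N m; "eef_pos": TCP position; "tcp_rot": TCP orientation; "force": force on the tool from outside, world axes, zero at the start; "wrist_torque": the same for the moment, N m; "gripper_width": finger opening in mm; "gripper_force": force on a finger pad.
Only numpy, scipy, OpenCV 4.12 (cv2) and the standard library are available. Lean on these libraries where they do the work, as an engineer would, in place of code of your own. Each camera call takes 0.05 s, during which the arm holds its last target. There are 200 camera calls.

## Working session

There is one attempt and no reset: what is moved stays moved. The work goes in short steps, Python scripts to look and compute and a tool call to move; the robot and the scene stay as the last step left them, time stands still between calls to the robot, and variables do not carry over. Pictures are saved under pics/ and viewed, at most 10 in all, crops included, and the job is handed in when it is done.

Besides the shell and the picture viewer there is one more tool, called in YAML: its name, and indented under it one key for each argument. jog_arm: Moves the arm, as the interface text tells. Shifts and turns lie within -1 to 1; 1 stands for 0.1 m of shift or 90 degrees of turn. Its arguments: {"type":"object","properties":{"motion":{"type":"array","items":{"type":"array"}},"hand":{"type":"number"},"newtons":{"type":"number"}},"required":["motion"]}

```bash
mkdir -p pics; cat > h.py <<'E'
import numpy as np, cv2
from station import robot, imaging, order
def grab(n):
    s=robot.state(); p,d=imaging.grab_frame(n); return s,p,d
def cam(n,s=None):
    c=imaging.get_calibration(n); K=np.array(c["mtx"])
    if n!="wrist": return K,np.array(c["R"]),np.array(c["t"]).ravel()
    H=np.array(c["hand_eye"]); Rw=np.array(s["tcp_rot"])@H[:3,:3]; o=np.array(s["tcp_rot"])@H[:3,3]+s["eef_pos"]
    return K,Rw.T,-Rw.T@o
def cloud(d,C):
    K,R,t=C; v,u=np.mgrid[:d.shape[0],:d.shape[1]]
    X=np.stack([(u-K[0,2])/K[0,0]*d,(v-K[1,2])/K[1,1]*d,d],-1)
    P=(X-t)@R; P[d<=0]=np.nan; return P
def ray(u,v,z,C):
    K,R,t=C; r=R.T@np.linalg.inv(K)@np.array([u,v,1.]); o=-R.T@t
    return o+r*(z-o[2])/r[2]
def save(n,p): cv2.imwrite("pics/"+n,p[:,:,::-1])
E
python3 - <<'E'
from h import *
out=[]
for n in("scene","top"):
    s,p,d=grab(n); np.savez("pics/"+n,p=p,d=d); save(n+".png",p)
    P=cloud(d,cam(n)); print(n,(-cam(n)[1].T@cam(n)[2]).round())
print(robot.state())
E
```

```text
scene [1413.  167. 1368.]
top [ 307.  -28. 1626.]
{'time_s': 0.1, 'q': array([-80.05403262,  19.12621155,   2.28338006,  84.00587596,
        -0.76831506,  76.96501415,  -3.34909363]), 'dq': array([ 0.03687961, -0.04388735, -0.12845386, -0.18855728,  0.04094038,
       -0.04877688,  0.070386  ]), 'joint_torque': array([ 3.39702339e-03, -6.57818484e+01,  1.33970920e+00, -4.04712296e+01,
       -5.96349640e-02,  4.08810249e-02,  9.20332013e-05]), 'eef_pos': array([175.01787812, 625.55674322, 221.76581365]), 'tcp_rot': array([[-9.63036270e-01,  2.69371578e-01, -3.08923329e-04],
       [ 2.69371744e-01,  9.63035262e-01, -1.39528973e-03],
       [-7.83473359e-05, -1.42692983e-03, -9.99998979e-01]]), 'force': array([-0.84742678, -0.13363748, -0.22370926]), 'wrist_torque': array([ 0.01734223, -0.05368566, -0.00133108]), 'gripper_force': 0.0, 'gripper_width': 87.02182706772827}
```

View pics/scene.png

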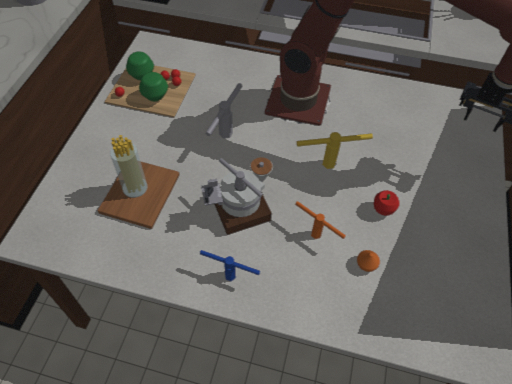

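View pics/top.png

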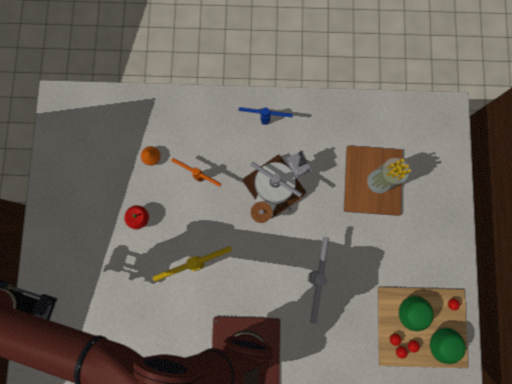

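Scene: the mill is at about (240,195), the key's bar runs (222,162)–(262,192), and the clip is at (211,190). Top: bar (252,163)–(302,195), clip near (298,163), hopper at (262,211). The other grey T-key at (318,278) in the top view is the larger look-alike.

```bash
python3 - <<'E'
from h import *
T=[]
for n,box in(("top",(225,325,140,230)),("scene",(185,285,145,240))):
    z=np.load(f"pics/{n}.npz"); p,d=z["p"],z["d"]; C=cam(n); P=cloud(d,C)
    u0,u1,v0,v1=box; Q=np.full_like(P,np.nan); Q[v0:v1,u0:u1]=P[v0:v1,u0:u1]
    Z=Q[...,2]
    print(n,"table z",np.nanmedian(P[...,2]).round(1), np.histogram(Z[np.isfinite(Z)],bins=np.arange(-5,215,10)))
    for a,b in((172,196),(122,134),(135,142),(145,171)):
        m=(Z>a)&(Z<b); q=Q[m]
        if len(q)<5: continue
        c=q.mean(0); w,V=np.linalg.eigh(np.cov(q[:,:2].T)); pr=(q[:,:2]-c[:2])@V[:,1]
        print((a,b),len(q),c.round(1),"dir",np.degrees(np.arctan2(V[1,1],V[0,1])).round(1),"ext",pr.min().round(),pr.max().round(), w.round(1),(q.min(0).round(),q.max(0).round()))
    T.append(cv2.resize(p[v0:v1,u0:u1],(400,400*(v1-v0)//(u1-u0)),interpolation=cv2.INTER_CUBIC))
h=min(t.shape[0] for t in T); save("crop.png",np.hstack([t[:h] for t in T]))
E
```

```text
top table z -2.4 (array([4777,  340,   16,   29,  140,  513,   26,    3,   36,   30,   20,
         58,  235, 1124,  293,   66,   43,   79,  126,  135,   22]), array([ -5,   5,  15,  25,  35,  45,  55,  65,  75,  85,  95, 105, 115,
       125, 135, 145, 155, 165, 175, 185, 195, 205]))
(172, 196) 285 [568.9 -89.1 184.9] dir 62.2 ext -91.0 97.0 [ 503.1 2741.5] (array([ 512., -179.,  172.]), array([665.,  -4., 196.]))
(122, 134) 1228 [537.2 -72.8 128.4] dir 155.8 ext -129.0 116.0 [ 893.6 3464.9] (array([ 427., -151.,  122.]), array([647.,  -4., 134.]))
(135, 142) 191 [ 599.7 -129.1  138.7] dir 136.0 ext -75.0 165.0 [ 672.8 3674.7] (array([ 459., -198.,  135.]), array([662., -21., 142.]))
(145, 171) 159 [ 613.1 -152.2  157.5] dir 133.9 ext -46.0 98.0 [ 353.4 1650.3] (array([ 548., -201.,  145.]), array([662., -70., 171.]))
scene table z 0.2 (array([5232,  698,   93,   82,  112,  547,  104,   64,   72,   63,   77,
        105,  129, 1019,  268,  131,   74,  104,  107,  151,   33]), array([ -5,   5,  15,  25,  35,  45,  55,  65,  75,  85,  95, 105, 115,
       125, 135, 145, 155, 165, 175, 185, 195, 205]))
(172, 196) 293 [578.  -87.6 184.9] dir 66.4 ext -93.0 95.0 [ 858.4 2811.4] (array([ 511., -176.,  172.]), array([666.,  -0., 196.]))
(122, 134) 1018 [545.5 -69.9 129.6] dir 157.8 ext -123.0 123.0 [ 960.9 3975.3] (array([ 431., -148.,  122.]), array([651.,  -2., 134.]))
(135, 142) 154 [ 589.9 -112.2  138.3] dir 138.6 ext -96.0 149.0 [ 744.3 3911.5] (array([ 458., -196.,  135.]), array([668., -27., 142.]))
(145, 171) 272 [ 617.6 -143.5  156.4] dir 126.1 ext -51.0 95.0 [ 399.6 1591.8] (array([ 556., -197.,  145.]), array([673., -67., 171.]))
```

View pics/crop.png

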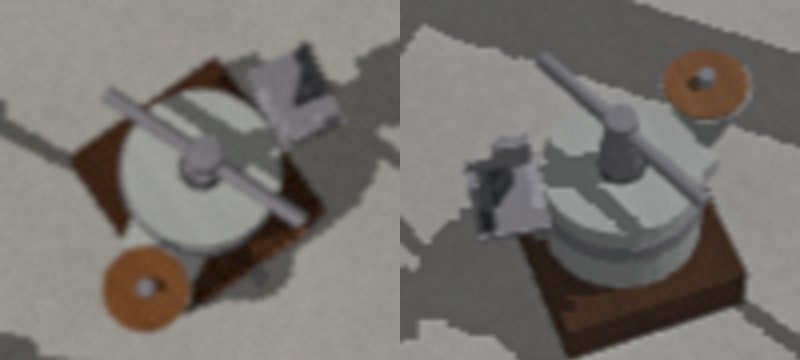

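The crop (4x) shows the hub at (203,152) in the left half, with bar ends at (108,95) and (303,217). The clip plate is upper right at (295,100), and its dark jaw is on the outer corner at (300,60). In the right half the bar ends are (543,57) and (703,198), and the hub is at (622,117). The upper-left end should swing clockwise about 119° into the clip.

```bash
python3 - <<'E'
from h import *
C={n:cam(n) for n in("top","scene")}
def tri(a,b):
    A=[]
    for (u,v),n in((a,"top"),(b,"scene")):
        K,R,t=C[n]; M=K@np.c_[R,t]; A+= [u*M[2]-M[0],v*M[2]-M[1]]
    x=np.linalg.svd(np.array(A))[2][-1]; return x[:3]/x[3]
top=lambda x,y:(225+x/4,140+y/4); sc=lambda x,y:(185+(x-400)/4,145+y/4)
A=tri(top(109,95),sc(543,57)); B=tri(top(303,217),sc(703,198)); H=tri(top(203,150),sc(622,117))
print("A",A.round(1),"B",B.round(1),"hub",H.round(1),"len",np.linalg.norm(A-B),"ang",np.degrees(np.arctan2(*(A-B)[1::-1])))
for n in C:
    z=np.load(f"pics/{n}.npz"); p,d=z["p"],z["d"]; P=cloud(d,C[n])
    m=(np.abs(P[...,2]-131)<6)&(np.hypot(P[...,0]-565,P[...,1]+88)<85)&(p.max(-1)>100)&(np.hypot(P[...,0]-480,P[...,1]+45)>45)
    q=P[m][:,:2].astype(np.float32)
    print(n,"head",cv2.minEnclosingCircle(q))
    b=(P[...,2]>178)&(P[...,2]<200)&(np.hypot(P[...,0]-567,P[...,1]+88)<105)
    q=P[b][:,:2].astype(np.float32)
    for k in range(4):
        vx,vy,x,y=cv2.fitLine(q,cv2.DIST_HUBER,0,.01,.01).ravel(); e=(q-[x,y])@[-vy,vx]; q=q[abs(e)<9]
    s=(q-[x,y])@[vx,vy]; c=(s.max()+s.min())/2
    print(n,"bar",np.degrees(np.arctan2(vy,vx)),(x+c*vx,y+c*vy),s.max()-s.min())
    hub=P[(P[...,2]>188)&(np.hypot(P[...,0]-567,P[...,1]+88)<25)]; print("hubtop",len(hub),hub.mean(0).round(1))
    k=P[(np.hypot(P[...,0]-470,P[...,1]+45)<50)&(P[...,2]>136)];print("hopper",len(k),k.mean(0),np.percentile(k[:,2],[50,90,100]))
    r=ray(*(top(147,288) if n=="top" else sc(706,78)),145,C[n]);print("knob",r)
    for c in ([(248,80),(310,45),(343,125),(288,150)] if n=="top" else []): print("plate",ray(*top(*c),145,C[n]).round())
E
```

```text
A [612.  -67.3 332.3] B [548.8 -96.4  83.1] hub [567.6 -82.7 195. ] len 258.74434552294696 ang 24.711368018541187
top head ((571.7926025390625, -88.76106262207031), 70.7718505859375)
top bar 58.49366 (np.float32(565.8479), np.float32(-84.52273)) 188.81808
hubtop 62 [566.4 -84.2 193.3]
hopper 13 [464.3304381  -41.16471449 139.34311461] [138.94857784 141.31722018 143.74014036]
knob [462.0269188  -42.84625348 145.        ]
plate [ 637. -122.  145.]
plate [ 668. -172.  145.]
plate [ 601. -200.  145.]
plate [ 579. -155.  145.]
scene head ((566.1384887695312, -80.89022827148438), 68.3219223022461)
scene bar 58.532013 (np.float32(570.7), np.float32(-83.38337)) 189.03635
hubtop 67 [568.5 -84.1 195. ]
hopper 16 [469.24167401 -41.57506229 140.37717712] [140.73833272 143.59920227 143.8740661 ]
knob [474.45693624 -37.0029705  145.        ]
```

jog_arm:
  motion:
    - [[-0.344,-0.211,-0.108],0]
    - [[-0.344,-0.211,-0.108],0]
    - [[-0.344,-0.211,-0.108],0]
    - [[-0.344,-0.211,-0.108],0]
    - [[-0.344,-0.211,-0.108],0]
    - [[-0.344,-0.211,-0.108],0]
    - [[-0.344,-0.211,-0.108],0]
    - [[-0.344,-0.211,-0.108],0]
    - [[-0.344,-0.211,-0.108],0]
    - [[-0.344,-0.211,-0.108],0]
  hand: 0

```text
time_s: 1.1
eef_pos: [450.3, 328.6, 330.8]
tcp_rot: [[-0.963, 0.269, -0.0], [0.269, 0.963, -0.0], [0.0, -0.0, -1.0]]
force: [-0.1, 0.3, -0.5]
gripper_width: 15.2
gripper_force: 0.0
```

jog_arm:
  motion:
    - [[-0.229,-0.435,0],0]
    - [[-0.229,-0.435,0],0]
    - [[-0.229,-0.435,0],0]
    - [[-0.229,-0.435,0],0]
    - [[-0.229,-0.435,0],0]
    - [[-0.229,-0.435,0],0]
    - [[-0.229,-0.435,0],0]
    - [[-0.229,-0.435,0],0]
    - [[-0.229,-0.435,0],0]
    - [[-0.229,-0.435,0],0]

```text
time_s: 2.1
eef_pos: [552.8, -152.4, 330.6]
tcp_rot: [[-0.963, 0.269, 0.0], [0.269, 0.963, 0.0], [-0.0, 0.0, -1.0]]
force: [0.5, 0.3, 0.2]
gripper_width: 0.1
gripper_force: 0.0
```

jog_arm:
  motion:
    - [[0,0,0],0.059]
    - [[0,0,0],0.059]
    - [[0,0,0],0.059]
    - [[0,0,0],0]
    - [[0,0,0],0]

```text
time_s: 2.6
eef_pos: [552.8, -150.4, 330.4]
tcp_rot: [[-0.854, 0.521, -0.0], [0.521, 0.854, -0.0], [0.0, -0.0, -1.0]]
force: [-0.1, 0.8, 0.2]
gripper_width: 0.4
gripper_force: 0.0
```

```bash
python3 - <<'E'
from h import *
s,p,d=grab("wrist"); save("w1.png",p); C=cam("wrist",s); np.savez("pics/w1",p=p,d=d,R=C[1],t=C[2])
P=cloud(d,C); print(s["q"].round(1),s["eef_pos"].round(1),(-C[1].T@C[2]).round())
b=(P[...,2]>174)&(P[...,2]<200)&(np.hypot(P[...,0]-567,P[...,1]+85)<105); q=P[b]
print(len(q),q.mean(0).round(1))
if len(q)>20:
  q=q[:,:2].astype(np.float32); vx,vy,x,y=cv2.fitLine(q,cv2.DIST_HUBER,0,.01,.01).ravel(); print(np.degrees(np.arctan2(vy,vx)),x,y)
E
```

```text
[-27.8   9.2  44.6  86.7  -6.5  86.8  75.5] [ 552.8 -150.4  330.4] [ 491. -114.  492.]
2373 [566.  -82.9 187. ]
58.22395 565.7147 -82.91746
```

View pics/w1.png

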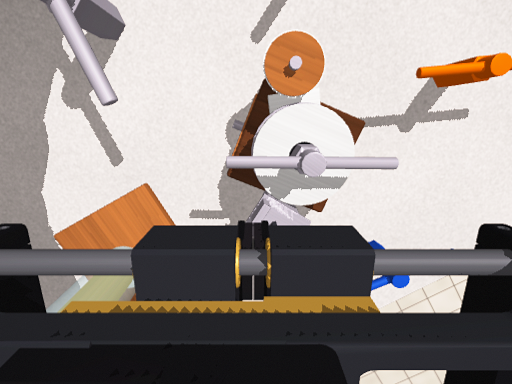

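The wrist view shows the bar from (228,162) to (397,162), the hub at (312,162), and part of the clip at (275,210) beside the fingers. The bar angle is 58.2° and the hub is at (566,-83). Next I check the clip clearance in the cloud.

```bash
python3 - <<'E'
from h import *
z=np.load("pics/w1.npz"); P=cloud(z["d"],(cam("wrist",robot.state())[0],z["R"],z["t"]))
P=P[(np.hypot(P[...,0]-566,P[...,1]+83)<150)]
ax=np.array([566.5,-83.5]); a=np.radians(-121.6); u=np.array([np.cos(a),np.sin(a)]); t=np.array([np.sin(a),-np.cos(a)])
for lo,hi in((138,148),(150,175)):
    q=P[(P[:,2]>lo)&(P[:,2]<hi)][:,:2]-ax; q=q[(np.hypot(*q.T)>66)&(q@t<-15)&(np.hypot(*q.T)<125)]
    print(lo,len(q)); w=np.c_[q@u,q@t]; print("near finger",w[(w[:,0]>40)&(w[:,0]<95)][:,1].max() if len(w) else None)
    an=np.degrees(np.arctan2(q[:,1],q[:,0])); print(np.percentile(an,[1,10,50,90,99]).round(1), np.percentile(np.hypot(*q.T),[1,50,99]).round())
e=(robot.state()["eef_pos"][:2]-ax); print("tcp u,t",e@u,e@t)
E
```

```text
138 824
near finger -47.259738584714306
[-76.9 -72.9 -52.8 -33.6 -25.5] [ 66.  82. 109.]
150 259
near finger -52.28715104401435
[-75.9 -75.  -72.3 -68.3 -55. ] [ 71.  85. 101.]
tcp u,t 64.14793408186023 -23.38469917307723
```

jog_arm:
  motion:
    - [[0,0,0.4],0]
    - [[0,0,0.4],0]
    - [[0,0,0.4],0]
    - [[0,0,0.25],0]
    - [[0,0,0.16],0]
    - [[0,0,0.1],0]
    - [[0,0,0.05],0]
    - [[0,0,0],0]
    - [[0,0,0],0]
    - [[0,0,0],0]

```text
time_s: 3.65
eef_pos: [553.4, -150.7, 155.4]
tcp_rot: [[-0.852, 0.523, 0.001], [0.523, 0.852, -0.0], [-0.001, 0.001, -1.0]]
force: [-0.0, 0.9, 0.6]
gripper_width: 0.4
gripper_force: 0.0
```

jog_arm:
  motion:
    - [[0.03,0,0],0]
    - [[0.03,0,0],0]
    - [[0.0224,-0.0054,0],0.0222]
    - [[0.0224,-0.0054,0],0.0222]
    - [[0.0224,-0.0054,0],0.0222]
    - [[0.0224,-0.0054,0],0.0222]
    - [[0.0224,-0.0054,0],0.0222]
    - [[0.0224,-0.0054,0],0.0222]
    - [[0,0,0],0]
    - [[0,0,0],0]

```text
time_s: 4.65
eef_pos: [535.1, -142.0, 154.7]
tcp_rot: [[-0.726, 0.688, 0.0], [0.688, 0.726, 0.0], [-0.0, 0.0, -1.0]]
force: [0.7, -0.2, -0.8]
gripper_width: 0.5
gripper_force: 0.1
```

```bash
cat >> h.py <<'E'
AX=np.array([566.5,-83.5])
def look(name=None):
    s,p,d=grab("wrist"); C=cam("wrist",s); P=cloud(d,C)
    if name: save(name,p)
    r=np.hypot(P[...,0]-AX[0],P[...,1]-AX[1])
    h=P[(r<10)&(P[...,2]>140)&(P[...,2]<205)]; zt=np.percentile(h[:,2],50) if len(h) else np.nan
    b=(P[...,2]>zt-28)&(P[...,2]<zt-2)&(r<97)&(r>16); q=P[b][:,:2].astype(np.float32)
    e=s["eef_pos"][:2]-AX; tx=np.degrees(np.arctan2(s["tcp_rot"][1,0],s["tcp_rot"][0,0]))
    # keep points within 25 deg of expected bar (tool y line)
    vx,vy,x,y=cv2.fitLine(q,cv2.DIST_HUBER,0,.01,.01).ravel()
    for k in range(3):
        q=q[abs((q-[x,y])@[-vy,vx])<9]; vx,vy,x,y=cv2.fitLine(q,cv2.DIST_HUBER,0,.01,.01).ravel()
    print("t",s["time_s"],"hub top",zt,len(h),"bar",np.degrees(np.arctan2(vy,vx)).round(1),len(q),"tool yaw",tx.round(1),"r",np.hypot(*e).round(1),"ang",np.degrees(np.arctan2(e[1],e[0])).round(1),"z",s["eef_pos"][2].round(1),"F",s["force"].round(1),"q",s["q"].round())
E
python3 -c "
from h import *
look('w2.png')"
```

```text
t 4.65 hub top 193.6154359121701 1609 bar 42.1 3819 tool yaw 136.5 r 66.4 ang -118.3 z 154.7 F [ 0.7 -0.2 -0.8] q [-29.  13.  45. 104. -10.  67.  66.]
```

jog_arm:
  motion:
    - [[0.0168,-0.0041,0],0.0167]
    - [[0.0168,-0.0041,0],0.0167]
    - [[0.0168,-0.0041,0],0.0167]
    - [[0.0168,-0.0041,0],0.0167]
    - [[0.0168,-0.0041,0],0.0167]
    - [[0.0168,-0.0041,0],0.0167]
    - [[0.0168,-0.0041,0],0.0167]
    - [[0.0168,-0.0041,0],0.0167]
    - [[0,0,0],0]
    - [[0,0,0],0]

```text
time_s: 5.7
eef_pos: [523.8, -134.0, 154.6]
tcp_rot: [[-0.566, 0.825, 0.0], [0.825, 0.566, 0.0], [-0.0, 0.0, -1.0]]
force: [0.8, 0.3, 0.1]
gripper_width: 0.6
gripper_force: 0.0
```

```bash
python3 -c "
from h import *
look('w3.png')"
```

```text
t 5.7 hub top 174.68202294385566 1003 bar 34.0 5899 tool yaw 124.4 r 66.2 ang -130.2 z 154.6 F [0.8 0.3 0.1] q [-32.  11.  47. 106.  -9.  66.  53.]
```

jog_arm:
  motion:
    - [[0.0224,-0.0054,0.01],0.0222]
    - [[0.0224,-0.0054,0.01],0.0222]
    - [[0.0224,-0.0054,0],0.0222]
    - [[0.0224,-0.0054,0],0.0222]
    - [[0.0224,-0.0054,0],0.0222]
    - [[0.0224,-0.0054,0],0.0222]
    - [[0.0224,-0.0054,0],0.0222]
    - [[0.0224,-0.0054,0],0.0222]
    - [[0.0224,-0.0054,0],0.0222]
    - [[0.0224,-0.0054,0],0.0222]

```text
time_s: 6.75
eef_pos: [509.5, -117.4, 152.8]
tcp_rot: [[-0.247, 0.969, 0.001], [0.969, 0.247, -0.001], [-0.002, 0.0, -1.0]]
force: [0.3, -4.4, 0.7]
gripper_width: 0.4
gripper_force: 1.8
```

jog_arm:
  motion:
    - [[0.0224,-0.0054,0],0.0222]
    - [[0.0224,-0.0054,0],0.0222]
    - [[0.0224,-0.0054,0],0.0222]
    - [[0.0224,-0.0054,0],0.0222]
    - [[0.0224,-0.0054,0],0.0222]
    - [[0.0224,-0.0054,0],0.0222]
    - [[0.0224,-0.0054,0],0.0222]
    - [[0.0224,-0.0054,0],0.0222]
    - [[0,0,0],0]

```text
time_s: 7.65
eef_pos: [502.5, -99.9, 152.6]
tcp_rot: [[0.028, 1.0, -0.0], [1.0, -0.028, -0.001], [-0.001, -0.0, -1.0]]
force: [-1.2, -3.6, -0.2]
gripper_width: 0.4
gripper_force: 1.8
```

```bash
python3 -c "
from h import *
look('w4.png')"
```

```text
t 7.65 hub top 174.92079970178528 1033 bar 0.8 6030 tool yaw 88.4 r 66.1 ang -165.6 z 152.6 F [-1.2 -3.6 -0.2] q [-40.   7.  51. 110.  -6.  66.  11.]
```

jog_arm:
  motion:
    - [[0.0224,-0.0054,0],0.0222]
    - [[0.0224,-0.0054,0],0.0222]
    - [[0.0224,-0.0054,0],0.0222]
    - [[0.0224,-0.0054,0],0.0222]
    - [[0.0224,-0.0054,0],0.0222]
    - [[0.0224,-0.0054,0],0.0222]
    - [[0.0224,-0.0054,0],0.0222]
    - [[0.0224,-0.0054,0],0.0222]
    - [[0.0224,-0.0054,0],0.0222]
    - [[0.0224,-0.0054,0],0.0222]

```text
time_s: 8.7
eef_pos: [501.0, -76.8, 152.4]
tcp_rot: [[0.367, 0.93, -0.001], [0.93, -0.367, -0.0], [-0.001, -0.001, -1.0]]
force: [-1.8, -2.8, 1.6]
gripper_width: 0.5
gripper_force: 1.9
```

jog_arm:
  motion:
    - [[0.0224,-0.0054,0],0.0222]
    - [[0.0224,-0.0054,0],0.0222]
    - [[0.0224,-0.0054,0],0.0222]
    - [[0.0224,-0.0054,0],0.0222]
    - [[0.0224,-0.0054,0],0.0222]
    - [[0.0224,-0.0054,0],0.0222]
    - [[0.0224,-0.0054,0],0.0222]
    - [[0.0224,-0.0054,0],0.0222]
    - [[0.0224,-0.0054,0],0.0222]
    - [[0,0,0],0]

```text
time_s: 9.7
eef_pos: [506.7, -56.3, 152.3]
tcp_rot: [[0.636, 0.772, -0.001], [0.772, -0.636, -0.0], [-0.001, -0.001, -1.0]]
force: [-2.8, -1.1, 1.6]
gripper_width: 0.6
gripper_force: 1.5
```

```bash
python3 -c "
from h import *
look('w5.png')"
```

```text
t 9.7 hub top 174.79837210639087 984 bar -38.0 6059 tool yaw 50.5 r 65.7 ang 155.6 z 152.3 F [-2.8 -1.1  1.6] q [-47.   7.  52. 110.  -6.  66. -32.]
```

jog_arm:
  motion:
    - [[0.0168,-0.0041,0],0.0167]
    - [[0.0168,-0.0041,0],0.0167]
    - [[0.0168,-0.0041,0],0.0167]
    - [[0.0168,-0.0041,0],0.0167]
    - [[0.0168,-0.0041,0],0.0167]
    - [[0.0168,-0.0041,0],0.0167]
    - [[0.0168,-0.0041,0],0.0167]
    - [[0.0168,-0.0041,0],0.0167]
    - [[0.0168,-0.0041,0],0.0167]
    - [[0.0168,-0.0041,0],0.0167]

```text
time_s: 10.75
eef_pos: [515.8, -41.9, 152.3]
tcp_rot: [[0.816, 0.578, -0.002], [0.578, -0.816, -0.0], [-0.001, -0.001, -1.0]]
force: [-6.6, -1.1, 1.9]
gripper_width: 0.2
gripper_force: 3.4
```

```bash
python3 -c "
from h import *
look('w6.png')"
```

```text
t 10.75 hub top 174.83304222832817 976 bar -52.6 6099 tool yaw 35.3 r 65.6 ang 140.6 z 152.3 F [-6.6 -1.1  1.9] q [-49.   9.  54. 109.  -8.  66. -47.]
```

jog_arm:
  motion:
    - [[0.0112,-0.0028,0],0.0111]
    - [[0.0112,-0.0028,0],0.0111]
    - [[0.0112,-0.0028,0],0.0111]
    - [[0.0112,-0.0028,0],0.0111]
    - [[0.0112,-0.0028,0],0.0111]
    - [[0.0112,-0.0028,0],0.0111]
    - [[0.0112,-0.0028,0],0.0111]
    - [[0.0112,-0.0028,0],0.0111]
    - [[0.0112,-0.0028,0],0.0111]

```text
time_s: 11.7
eef_pos: [523.4, -34.1, 152.3]
tcp_rot: [[0.896, 0.444, -0.001], [0.444, -0.896, 0.0], [-0.001, -0.001, -1.0]]
force: [-6.0, -1.2, 0.8]
gripper_width: 0.2
gripper_force: 2.5
```

```bash
python3 -c "
from h import *
look('w7.png')"
```

```text
t 11.7 hub top 174.86085514815593 952 bar -62.2 6139 tool yaw 26.4 r 65.6 ang 131.1 z 152.3 F [-6.  -1.2  0.8] q [-50.  10.  54. 109.  -9.  66. -56.]
```

Nearly there. I'll push a little further, watching the force for the prong.

jog_arm:
  motion:
    - [[0.0112,-0.0028,0],0.0111]
    - [[0.0112,-0.0028,0],0.0111]
    - [[0.0112,-0.0028,0],0.0111]
    - [[0,0,0],0]

```text
time_s: 12.15
eef_pos: [525.9, -32.4, 152.4]
tcp_rot: [[0.918, 0.397, -0.001], [0.397, -0.918, -0.0], [-0.001, -0.0, -1.0]]
force: [-8.0, -0.6, 2.1]
gripper_width: 0.8
gripper_force: 3.5
```

```bash
python3 -c "
from h import *
look('w8.png')"
```

```text
t 12.15 hub top 174.91531215856585 947 bar -64.7 6191 tool yaw 23.4 r 65.3 ang 128.5 z 152.4 F [-8.  -0.6  2.1] q [-50.  10.  55. 108.  -9.  66. -59.]
```

View pics/w8.png

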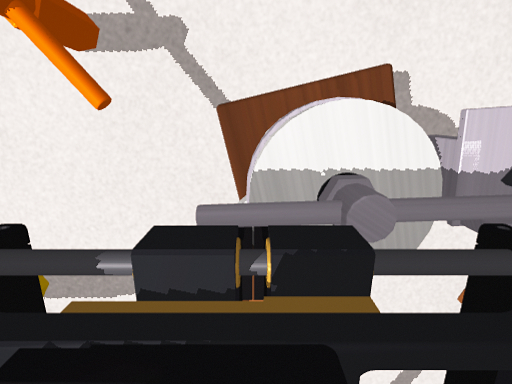

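The picture shows the bar from (200,213) to past the right edge. It is entering the clip at (480,190), but the jaw is out of view. I'll continue until the prong stops it.

jog_arm:
  motion:
    - [[0.0112,-0.0028,0],0.0111]
    - [[0.0112,-0.0028,0],0.0111]
    - [[0,0,0],0]

```text
time_s: 12.5
eef_pos: [526.4, -31.5, 152.2]
tcp_rot: [[0.931, 0.364, -0.004], [0.364, -0.931, -0.001], [-0.004, -0.001, -1.0]]
force: [-14.5, -3.8, 6.9]
gripper_width: 0.6
gripper_force: 6.8
```

jog_arm:
  motion:
    - [[0.0112,-0.0028,0],0.0111]
    - [[0.0112,-0.0028,0],0.0111]
    - [[0,0,0],0]

```text
time_s: 12.8
eef_pos: [526.8, -31.1, 151.7]
tcp_rot: [[0.944, 0.331, -0.008], [0.331, -0.944, -0.001], [-0.008, -0.001, -1.0]]
force: [-19.9, -5.5, 8.7]
gripper_width: 0.6
gripper_force: 10.0
```

```bash
python3 - <<'E'
from h import *
look()
T=[]
for n,(u0,u1,v0,v1) in(("top",(260,330,140,200)),("scene",(190,260,155,215))):
    s,p,d=grab(n); T.append(cv2.resize(p[v0:v1,u0:u1],(400,343),interpolation=cv2.INTER_CUBIC))
save("c2.png",np.hstack(T))
E
```

```text
t 12.8 hub top 174.94983246119057 1020 bar -65.4 6287 tool yaw 19.3 r 65.7 ang 127.2 z 151.7 F [-19.9  -5.5   8.7] q [-51.  11.  55. 108. -10.  66. -62.]
```

View pics/c2.png

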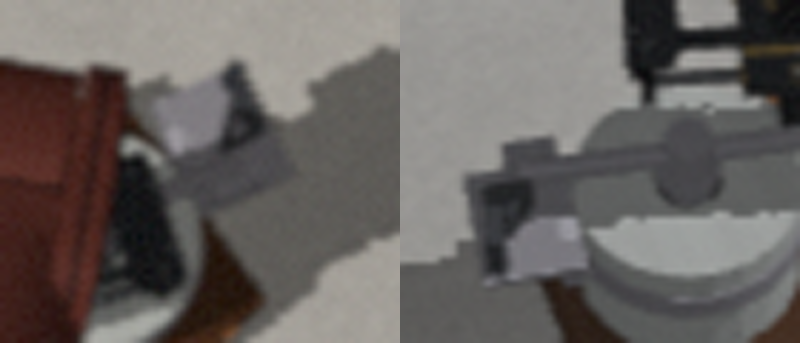

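The force rose from 8 to 20 N while the bar stayed at -65.4°, so it is against the prong. In the scene crop the bar at (570,165) lies between the prong (525,155) and the dark jaw (510,200). Backing off now.

jog_arm:
  motion:
    - [[-0.05,0,0],0]
    - [[-0.1,0,0],0]
    - [[-0.1,0,0],0]
    - [[0,0,-0.2],0]
    - [[0,0,-0.4],0]
    - [[0,0,-0.4],0]
    - [[0,0,-0.4],0]
    - [[0,0,-0.3],0]
    - [[0,0,0],0]

```text
time_s: 13.85
eef_pos: [509.0, -37.8, 326.9]
tcp_rot: [[0.943, 0.333, 0.008], [0.333, -0.943, 0.003], [0.009, 0.0, -1.0]]
force: [-0.4, 0.4, 0.1]
gripper_width: 0.3
gripper_force: 0.0
```

jog_arm:
  motion:
    - [[-0.4,0.2,0],0]
    - [[-0.4,0.2,0],0]
    - [[-0.4,0.2,0],0]
    - [[0,0.4,0],0]
    - [[0,0.4,0],0]
    - [[0,0,0],0]
    - [[0,0,0],0]

```text
time_s: 14.55
eef_pos: [440.3, -210.5, 322.3]
tcp_rot: [[0.943, 0.331, 0.001], [0.331, -0.943, 0.001], [0.001, -0.0, -1.0]]
force: [0.3, 0.9, 0.4]
gripper_width: 0.2
gripper_force: 0.0
```

```bash
python3 - <<'E'
from h import *
look("w9.png")
T=[]
for n,(u0,u1,v0,v1) in(("top",(260,330,140,200)),("scene",(190,260,155,215))):
    s,p,d=grab(n); T.append(cv2.resize(p[v0:v1,u0:u1],(400,343),interpolation=cv2.INTER_CUBIC))
w=cv2.imread("pics/w9.png")[:,:,::-1]; w=cv2.resize(w,(341,256)); w=np.hstack([w,np.zeros((256,459,3),np.uint8)])
save("c3.png",np.vstack([np.hstack(T),w]))
E
```

```text
t 14.55 hub top 174.7851802671037 370 bar -63.1 2453 tool yaw 19.4 r 179.0 ang -134.8 z 322.3 F [0.3 0.9 0.4] q [-54. -15.  64.  99.  13.  88. -62.]
```

View pics/c3.png

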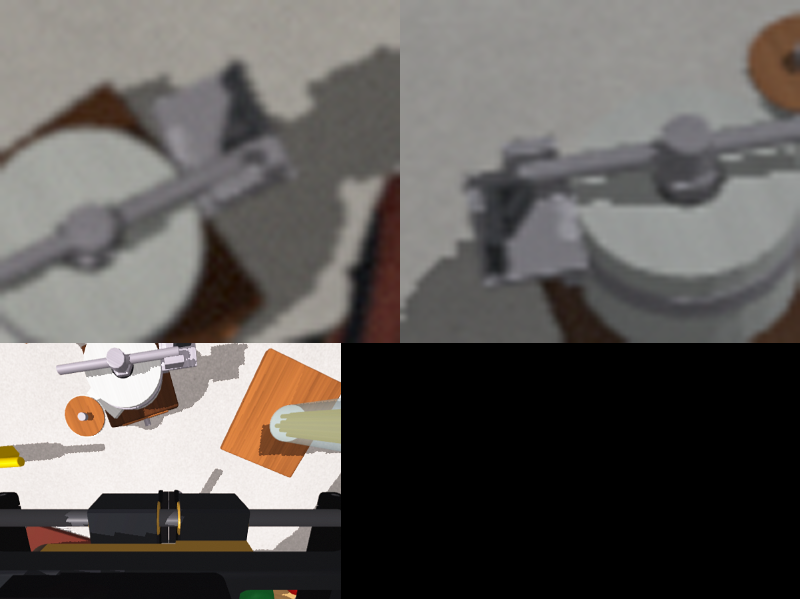

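jog_arm:
  motion:
    - [[0.3,0,0],0]
    - [[0.4,0,0],0]
    - [[0.2,0,0],0]
    - [[0,0,0],0]
    - [[0,0,0],0]

```text
time_s: 15.2
eef_pos: [504.1, -183.8, 323.1]
tcp_rot: [[0.943, 0.333, -0.009], [0.333, -0.943, 0.001], [-0.008, -0.004, -1.0]]
force: [-0.1, -0.3, -0.4]
gripper_width: 0.5
gripper_force: 0.0
```

```bash
python3 - <<'E'
from h import *
look("w10.png")
s=robot.state(); K,R,t=cam("wrist",s); q=K@(R@np.array([607,-163,165.])+t); u,v=(q[:2]/q[2]).astype(int); print(u,v)
w=cv2.imread("pics/w10.png")[:,:,::-1]; u=np.clip(u,100,412);v=np.clip(v,75,309)
save("c4.png",cv2.resize(w[v-75:v+75,u-100:u+100],(800,600),interpolation=cv2.INTER_CUBIC))
E
```

```text
t 15.2 hub top 174.6994052205705 304 bar -63.0 2034 tool yaw 19.4 r 118.1 ang -121.9 z 323.1 F [-0.1 -0.3 -0.4] q [-53.   8.  76.  92.  -7.  86. -47.]
265 84
```

View pics/c4.png

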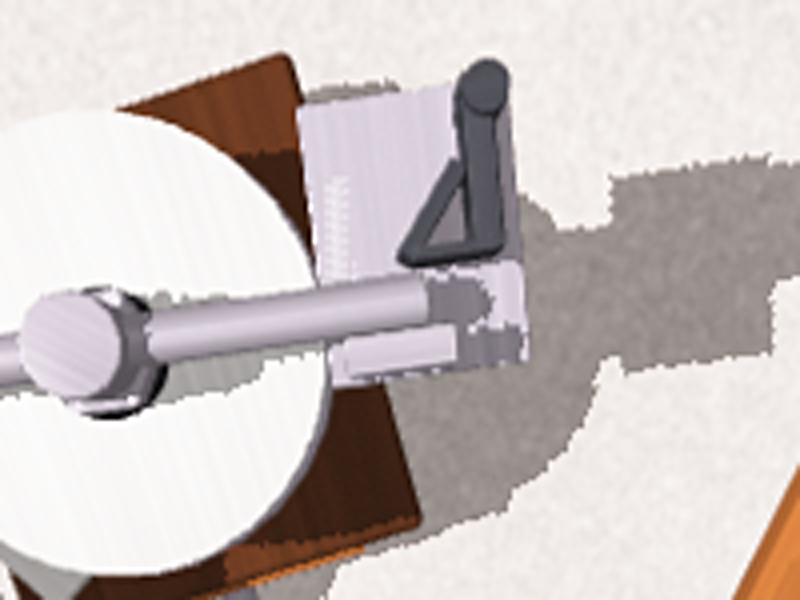

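The crop shows the bar's end at (425,300) in the fork, between the prong (400,350) and the jaw. The jaw is closed, with its square back at (450,258) behind the bar. The hub is at home height (175 mm), and the robot is clear.

```bash
python3 -c "
from station import order; print(order.sign_off())"
```

```text
the job is handed in; nothing more can be done
None
```

The key dropped home into its socket, its bar is seated in the fork clip with the jaw closed behind it, the robot is clear, and the job was handed in at about 15 s of the 54 s allowed.

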